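# Build the spacer stack on the ball-detent arbor

### The job

Build up the stop stack on the tooling plate's arbor: thread on the three steel spacer rings in order of size, the large one first, then the medium, then the small on top, and push each over the arbor's spring balls and down until it sits flat and fully home before fetching the next. The arbor is not exactly where it is marked, so feel your way on and push gently, never with more than about 25 newtons, and leave the chargers, the dispenser and everything else on the bench where they are.

Things in the scene. Friction and masses are not known exactly. Their poses are not given: they have to be found in the camera images.
- ring_large_mid (a point): centre (half-way up, on the axis of the bore) of the large plain steel spacer ring: outside diameter 56 mm, 18 mm thick, bore 20 mm, about 290 g; it starts lying flat on the bench, its z axis is the bore's axis
- ring_medium_mid (a point): centre (half-way up, on the axis of the bore) of the medium plain steel spacer ring: outside diameter 46 mm, 14 mm thick, bore 20 mm, about 150 g; it starts lying flat on the bench, its z axis is the bore's axis
- ring_small_mid (a point): centre (half-way up, on the axis of the bore) of the small plain steel spacer ring: outside diameter 36 mm, 10 mm thick, bore 20 mm, about 56 g; it starts lying flat on the bench, its z axis is the bore's axis
- stack_place (a point): about where the stack stands, 36 mm above the bench, z up: middle setting of the arbor's clamped cross slide. The seat is the top of a dark collar 30 mm wide; from it rises the arbor, an upright steel rod 18 mm thick and 56 mm long (tip 92 mm above the bench). Both are set off by up to 6 mm along the plate's x and likewise y; that offset is not measured: find it by feel
- plate: fixed aluminium tooling plate under the arbor, 180 x 330 x 12 mm, long in y; origin in the middle of its underside; stack_place is at its y = +65 mm. At y = -95 mm a charger nest, 55 mm square, 91 mm high. The arbor's tip is flat, edge rounded under 1 mm: a level ring goes on within about 1 mm of centre; off-centre, the tip bears on the ring's underside, on the side toward the arbor's axis
- balls (a point): height of three sprung steel balls, 2.5 mm proud of the arbor all round, 45 mm above the seat, 11 mm below the tip (x, y as stack_place). A ring's weight does not pass them: pushing it over takes about 5 to 12 N and it drags until its top edge is below them. Seated, the ring centres (large, medium, small) are 9, 25 and 37 mm above the seat; the 42 mm stack just fits under the balls
- charger0: white plug-in charger, 28 x 28 mm, 57 mm high with its two pins up; bystander, origin at its underside
- charger1: the same; bystander, origin at its underside
- charger2: the same; bystander, origin at its underside
- dispenser: clear solvent dispenser, 60 x 60 x 116 mm; bystander, origin at its underside
- driver: screwdriver lying on the bench; bystander
- pin: steel dowel pin, 12 x 40 mm, lying; bystander
Mind the look-alikes: they are no part of the job. What is shaped like the part that bears ring_medium_mid but green or purple is not meant.

How it is judged:
By the outcome, as a careful person would: the job done as asked, in the order asked, and still so for the second after the job is handed in, with the robot touching nothing.
It also fails if it takes over 72 s, if anything falls off the work surface, if the arm or the gripper's body presses on something with over 40 N, if the wrist force passes 120 N, or if a joint passes its speed limit or range.

### The arm

A 7-joint arm with a two-finger parallel gripper is mounted at the origin on the work surface. World frame = base frame: x ahead of the robot, y to its left, z up, the work surface at z = 0. Lengths are in m, angles in rad, forces in N, time in s.
With the tool pointing down it reaches from about 0.4 to 0.85 m from the base axis. Payload 4.5 kg.
Tool frame: the origin (TCP) lies at the very end of the fingers, on their centre line; the grasp point (between the pads) lies 19 mm behind it (r.pinch_z is the distance from the TCP to the grasp point, in m); z points along the fingers, y is the line along which they close (so a half turn about z gives the same grasp; the last joint's range is limited). The gripper opens to 88 mm and grips with 3 to 60 N. Pads are 18 mm wide; open, the fingers measure 123 mm over their backs; the gripper's body (75 mm by 187 mm) begins 45 mm behind the grasp point.
Start: joints at [1.169, 0.689, -0.195, 1.565, 0.157, 0.902, -0.215], TCP at [0.264, -0.567, 0.212] pointing down, gripper open.
Joint ranges: [-3.01, 3.01], [-0.46, 2.08], [-1.47, 1.51], [0.13, 2.56], [-1, 4.14], [0.04, 2.09], [-2.66, 2.66]. Speed limits (rad/s): [2.57, 2.57, 3.14, 3.14, 3.14, 3.14, 3.14].

### API

Orientations are given as a unit quaternion [x, y, z, w].
In Python, from plant import r, cams gives the robot as it stands.
- The arm moves only by the shell command python3 -m pendant 'ROWS' [FORCE]. ROWS is JSON, a list of rows, each a list of 3 entries, a list of its own where there are three numbers: the closure, from -1 (fully open) to 1 (shut), then the shift along the tool's x, y, z in mm, then the turn, a rotation vector about the tool's x, y, z in degrees. A call has 1 to 8 rows; each row shifts and turns the commanded pose from where the row before left it, along the tool's axes as they then stand; what a row does not reach is not made up. A row lasts 1/8 s, in which the tool goes at most 62.5 mm and 10.7 degrees, less where a joint would pass 70% of its speed; a pose out of reach is approached as far as the arm can. A call with a gripper value outside its range is refused whole. The fingers move at their own pace and stop on an object; FORCE is the grip in N (left out, the last holds). Time passes only in rows, so rows that do not move let the fingers close. It gives the time, the measured TCP pose, the force, the opening and the grip force at its end, in the units of the state.
- r.get_state(): the state, without advancing time (a new reading comes with each control period).
- cams.snapshot(name): name is "scene" or "top" or "wrist"; returns a dict with "img" (420x560x3 uint8, red, green, blue), "camera_matrix" (3x3 intrinsics, pixels), "D" ([k1, k2, p1, p2, k3] as OpenCV has them; the pictures are not rectified), "camera_from_world" (4x4, takes a point from world to camera coordinates); the wrist camera has in their place "tool_from_camera" (4x4, takes a point from camera to tool coordinates, whose origin is the TCP and whose axes are the flange's). Camera axes: x right, y up, looking along -z (the intrinsics and any distortion apply to the point x, -y, -z); pixel columns grow to the right and rows downward; lengths in m; the calibration is good to about 2 mm. A picture is of the moment at which its call begins: read the wrist's pose just before it. There is no depth.
- r.finish_job(): hands the job in; it is judged then, once.
The state is a dict: "clock": time; "q": joint angles; "qd": joint speeds; "joint_torque": joint torques, N m; "tool_pos": TCP position; "eef_rot": TCP orientation; "contact_force": force on the tool from outside, world axes, zero at the start; "moment": the same for the moment, N m; "opening": opening from 0.0 (shut) to 1.0 (fully open); "finger_force": force on a finger pad.
Only numpy, scipy, OpenCV 4.12 (cv2) and the standard library are available. Lean on these libraries where they do the work, as an engineer would, in place of code of your own. Each camera call takes 0.05 s, during which the arm holds its last target. There are 200 camera calls.

## Working session

There is one attempt and no reset: what is moved stays moved. The work goes in short steps, Python scripts to look and compute and a shell command to move; the robot and the scene stay as the last step left them, time stands still between calls to the robot, and variables do not carry over. Pictures are saved under pics/ and viewed, at most 10 in all, crops included, and the job is handed in when it is done.

```bash
ls; mkdir -p pics; cat > h.py <<'E'
import numpy as np, cv2
from plant import r, cams
from scipy.spatial.transform import Rotation as R
def ray(s,u,v,T=None):
    p=cv2.undistortPoints(np.array([[[u,v]]],float),np.array(s["camera_matrix"]),np.array(s["D"]))[0,0]
    d=np.array([p[0],-p[1],-1.0])
    if T is None: T=np.linalg.inv(np.array(s["camera_from_world"]))
    return T[:3,3],T[:3,:3]@d
def onz(s,u,v,z,T=None):
    o,d=ray(s,u,v,T); return o+d*(z-o[2])/d[2]
def wristT(s,st):
    T=np.eye(4);T[:3,:3]=R.from_quat(st["eef_rot"]).as_matrix();T[:3,3]=st["tool_pos"]
    return T@np.array(s["tool_from_camera"])
def save(s,n): cv2.imwrite(f"pics/{n}.png",cv2.cvtColor(s["img"],cv2.COLOR_RGB2BGR))
E
python3 - <<'E'
from h import *
import pickle
d={}
for n in("top","scene"):
    s=cams.snapshot(n);save(s,n);d[n]=s
    print(n,np.linalg.inv(s["camera_from_world"]).round(3).tolist(),np.array(s["camera_matrix"]).tolist())
pickle.dump(d,open("d.pkl","wb"))
st=r.get_state();print(st, r.pinch_z, R.from_quat(st["eef_rot"]).as_matrix().round(3))
E
```

```text
pics
top [[-0.007, 0.98, -0.198, 0.296], [-1.0, -0.005, 0.009, 0.122], [0.008, 0.198, 0.98, 1.352], [0.0, 0.0, 0.0, 1.0]] [[538.1180440480064, 0.0, 276.4511340444082], [0.0, 538.1180440480064, 203.30452621964812], [0.0, 0.0, 1.0]]
scene [[-0.871, -0.368, 0.326, 0.885], [0.491, -0.676, 0.549, 0.688], [0.018, 0.638, 0.77, 0.907], [0.0, 0.0, 0.0, 1.0]] [[534.4436053818638, 0.0, 279.55935305433394], [0.0, 534.4436053818638, 213.42642940230192], [0.0, 0.0, 1.0]]
{'clock': 0.1, 'q': array([ 1.16881135,  0.68987702, -0.19454961,  1.56623613,  0.15728035,
        0.90249349, -0.21508659]), 'qd': array([-1.07624930e-03, -2.28895692e-03, -2.29534827e-05, -3.93237212e-03,
        2.16092017e-03, -1.46359529e-03, -6.30502470e-04]), 'joint_torque': array([-2.27317782e-03, -5.28492808e+01, -1.27163731e+00, -1.53835237e+01,
       -5.26486861e-02,  1.95467881e-03, -8.16965354e-06]), 'tool_pos': array([ 0.26354723, -0.56604565,  0.21100646]), 'eef_rot': array([ 9.76344090e-01,  2.16221089e-01, -2.17373808e-04, -7.82312242e-04]), 'contact_force': array([-0.81668882, -0.63596061,  0.18895132]), 'moment': array([0.05737291, 0.03481128, 0.0589099 ]), 'finger_force': 0.0, 'opening': 0.9980863766202559} 0.0187 [[ 0.906  0.422 -0.001]
 [ 0.422 -0.906  0.001]
 [-0.    -0.002 -1.   ]]
```

View pics/top.png

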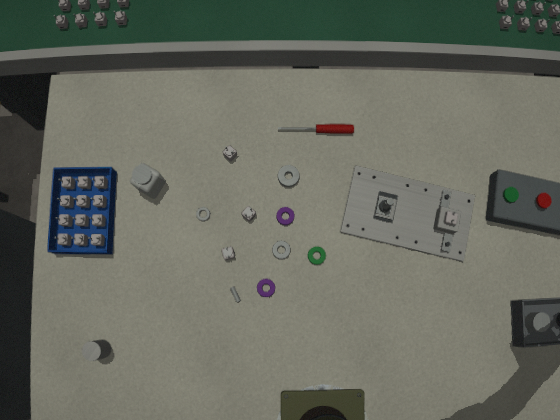

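View pics/scene.png

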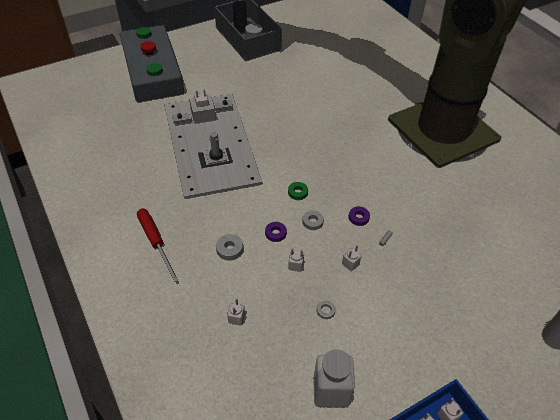

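The top view shows the large ring at (288,176), medium at (281,250) and small at (203,214). The arbor is near (386,206), with plate corners at about (356,165), (475,192), (463,261) and (341,232). Chargers are at (230,153), (249,214) and (228,254). The scene view agrees: large (230,246), medium (313,219), small (326,310), arbor tip (215,135).

```bash
python3 - <<'E'
from h import *
import pickle
d=pickle.load(open("d.pkl","rb"))
def fit(s,u,v,w,z,nm):
    # ring bore/outline: gradient-free: threshold against local bench colour
    im=cv2.cvtColor(s["img"],cv2.COLOR_RGB2LAB).astype(float)
    y0,x0=v-w,u-w; c=im[y0:v+w,x0:u+w]
    bg=np.median(c.reshape(-1,3),0); m=(np.linalg.norm((c-bg)*[.6,1.5,1.5],axis=2)>10).astype(np.uint8)
    cs,_=cv2.findContours(m,cv2.RETR_EXTERNAL,cv2.CHAIN_APPROX_NONE)
    b=max(cs,key=cv2.contourArea); (cx,cy),ax,_=cv2.fitEllipse(cv2.convexHull(b))
    p=onz(s,cx+x0,cy+y0,z); print(nm,(round(cx+x0,1),round(cy+y0,1)),np.round(ax,1),p.round(4)); 
for n,a in dict(top=[(288,176),(281,250),(203,214)],scene=[(230,246),(313,219),(326,310)]).items():
    for (u,v),z,nm in zip(a,(.014,.011,.008),"LMS"): fit(d[n],u,v,20,z,n+nm)
s=d["top"]
P=[onz(s,u,v,.012)[:2] for u,v in((356,165),(475,192),(463,261),(341,232))]
P=np.array(P);c=P.mean(0);ey=(P[0]+P[3]-P[1]-P[2]);ey/=np.linalg.norm(ey)
print("plate",P.round(3).tolist(),c,ey,np.degrees(np.arctan2(ey[1],ey[0])),"stack",c+.065*ey)
for n,(u,v) in dict(top=(386,206),scene=(215,135)).items(): print(n,"tip",onz(d[n],u,v,.092).round(4))
for u,v in((230,153),(249,214),(228,254)): print("chg",onz(s,u,v,.05).round(3))
print("disp",onz(s,147,178,.11),"purple",onz(s,285,216,.01),onz(s,316,256,.01),onz(s,266,288,.01))
b=cv2.cvtColor(d["top"]["img"],cv2.COLOR_RGB2BGR)[150:275,180:490]
c2=cv2.cvtColor(d["scene"]["img"],cv2.COLOR_RGB2BGR)[80:210,150:290]
a=cv2.resize(b,None,fx=2.5,fy=2.5,interpolation=3);c2=cv2.resize(c2,(300,280),interpolation=3)
o=np.zeros((600,800,3),np.uint8);o[:a.shape[0],:a.shape[1]]=a;o[315:595,:300]=c2
cv2.imwrite("pics/crop.png",o)
E
```

```text
topL (288.1, 176.1) [22.1 24.6] [0.6379 0.079  0.014 ]
topM (281.0, 250.5) [18.1 18.8] [0.4469 0.0986 0.011 ]
topS (203.6, 215.0) [12.  13.8] [0.5386 0.295  0.008 ]
sceneL (229.4, 247.6) [27.5 28.7] [0.6429 0.0815 0.014 ]
sceneM (312.4, 219.9) [20.  22.4] [0.4526 0.0991 0.011 ]
sceneS (325.6, 309.6) [18.6 19.5] [0.5447 0.2963 0.008 ]
plate [[0.668, -0.098], [0.595, -0.415], [0.414, -0.369], [0.492, -0.053]] [ 0.54219829 -0.23381199] [0.23273178 0.97254096] 76.54204368575948 stack [ 0.55732586 -0.17059683]
top tip [ 0.5431 -0.1542  0.092 ]
scene tip [ 0.5552 -0.1619  0.092 ]
chg [0.69  0.226 0.05 ]
chg [0.533 0.177 0.05 ]
chg [0.434 0.228 0.05 ]
disp [0.61106578 0.42107599 0.11      ] purple [0.53470199 0.08782281 0.01      ] [0.43246224 0.01109647 0.01      ] [0.35355741 0.13660734 0.01      ]
```

View pics/crop.png

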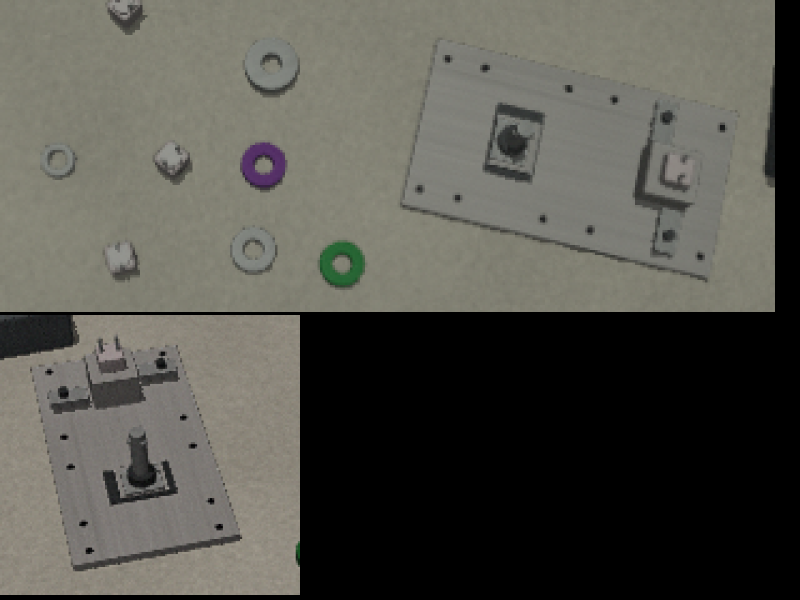

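```bash
cat >> h.py <<'E'
def go(*t):
    st=r.get_state();M=R.from_quat(st["eef_rot"]).as_matrix()
    print("t",round(st["clock"],2),"p",np.round(np.array(st["tool_pos"])*1e3,1),"yaw y",round(np.degrees(np.arctan2(M[1,1],M[0,1])),2),"z",M[:,2].round(4),"F",np.round(st["contact_force"],1),"Mo",np.round(st["moment"],2),"op",round(st["opening"]*88,1),"g",round(st["finger_force"],1))
    for x in t: print("  to",x,"tool d mm",np.round(M.T@(np.array(x)-st["tool_pos"])*1e3,1))
E
python3 -m pendant '[[0.2,[0,0,0],[0,0,-10.5]],[0.2,[0,0,0],[0,0,-10.5]],[0.2,[0,0,0],[0,0,-10.5]],[0.2,[0,0,0],[0,0,-10.5]],[0.2,[0,0,0],[0,0,-9.5]],[0.2,[0,0,0],[0,0,0]]]' 
python3 - <<'E'
from h import *
print(np.round(cams.snapshot("wrist")["tool_from_camera"],3).tolist())
go((.555,-.163,.25),(.64,.08,.12))
E
```

```text
clock: 0.85
tool_pos: [0.2635, -0.5664, 0.2112]
eef_rot: [0.786, 0.618, 0.0, -0.0]
contact_force: [-0.1, 0.4, -0.0]
opening: 0.402
finger_force: 0.0
[[-0.001, 0.955, 0.296, 0.076], [1.0, 0.001, -0.0, -0.0], [-0.001, 0.296, -0.955, -0.174], [0.0, 0.0, 0.0, 1.0]]
t 0.9 p [ 263.6 -566.4  211.3] yaw y -13.72 z [-1.e-04  9.e-04 -1.e+00] F [-0.7  0.1 -0. ] Mo [-0.02 -0.03  0.04] op 35.4 g 0.0
  to (0.555, -0.163, 0.25) tool d mm [461.  187.4 -38.4]
  to (0.64, 0.08, 0.12) tool d mm [717.2 212.4  91.8]
```

```bash
python3 -m pendant '[[0.6,[57,23,-4],[0,0,0]],[0.6,[57,23,-4],[0,0,0]],[0.6,[57,23,-4],[0,0,0]],[0.6,[57,23,-4],[0,0,0]],[0.6,[57,23,-4],[0,0,0]],[0.6,[57,23,-4],[0,0,0]],[0.6,[57,23,-4],[0,0,0]],[0.6,[57,23,-4],[0,0,0]]]' 45
python3 -m pendant '[[0.6,[0,0,0],[0,0,0]]]'
python3 - <<'E'
from h import *
import pickle
st=r.get_state();s=cams.snapshot("wrist");save(s,"w1");pickle.dump((s,wristT(s,st)),open("w1.pkl","wb"))
go((.555,-.163,.25),(.64,.08,.12))
E
```

```text
clock: 1.9
tool_pos: [0.5504, -0.1646, 0.2439]
eef_rot: [0.786, 0.618, -0.0, 0.0]
contact_force: [0.5, -0.2, 1.0]
opening: 0.201
finger_force: 0.0
clock: 2.02
tool_pos: [0.5529, -0.1591, 0.2444]
eef_rot: [0.783, 0.622, 0.003, -0.0]
contact_force: [-0.4, 0.1, -0.2]
opening: 0.2
finger_force: 0.0
t 2.08 p [ 550.7 -163.2  243.9] yaw y -13.35 z [ 9.e-04  9.e-04 -1.e+00] F [-0.2 -0.4  0.7] Mo [-0.07 -0.05 -0.02] op 17.4 g 0.0
  to (0.555, -0.163, 0.25) tool d mm [ 1.2  4.1 -6.1]
  to (0.64, 0.08, 0.12) tool d mm [257.1  30.6 124.2]
```

View pics/w1.png

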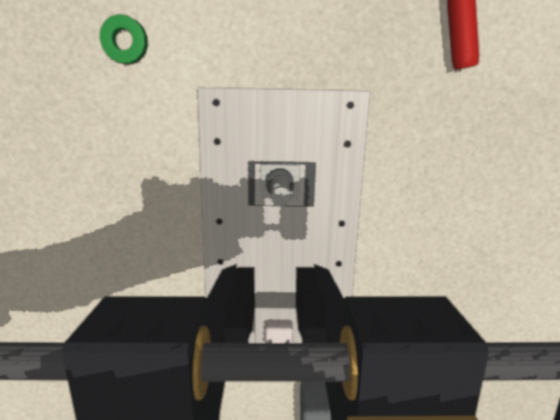

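The wrist view shows the arbor in its window at about (280,182), with the plate's far corners at (198,88) and (368,93). I'll zoom in with the contrast raised.

```bash
python3 - <<'E'
import cv2
im=cv2.imread("pics/w1.png")[150:250,230:330]
im=cv2.convertScaleAbs(im,alpha=1.6)
cv2.imwrite("pics/w1c.png",cv2.resize(im,(600,600),interpolation=2))
E
```

```text
(no output)
```

View pics/w1c.png

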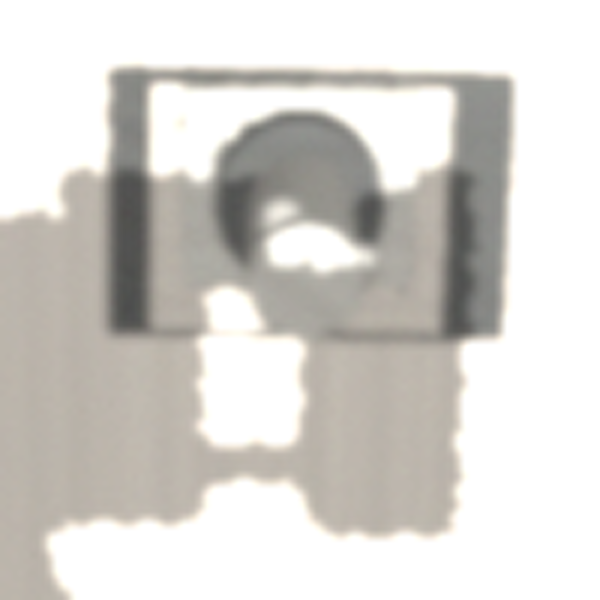

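```bash
python3 -m pendant '[[-0.6,[60,8,10],[0,0,0]],[-0.6,[60,8,10],[0,0,0]],[-0.6,[60,8,20],[0,0,0]],[-0.6,[60,7,20],[0,0,0]],[-0.6,[-33,0,0],[0,0,0]],[-0.6,[0,0,0],[0,0,0]],[-0.6,[0,0,0],[0,0,0]]]'
python3 - <<'E'
from h import *
import pickle
st=r.get_state();s=cams.snapshot("wrist");save(s,"w2");pickle.dump((s,wristT(s,st)),open("w2.pkl","wb"))
go((.64,.08,.12))
E
```

```text
clock: 2.95
tool_pos: [0.6271, 0.0234, 0.1845]
eef_rot: [0.787, 0.617, -0.0, 0.0]
contact_force: [-0.1, 0.4, 0.3]
opening: 0.801
finger_force: 0.0
t 3.0 p [627.2  24.3 184.7] yaw y -13.7 z [ 2.e-04 -3.e-04 -1.e+00] F [0.5 0.6 0.1] Mo [-0.04 -0.06  0.  ] op 70.6 g 0.0
  to (0.64, 0.08, 0.12) tool d mm [57.2 -0.8 64.6]
```

View pics/w2.png

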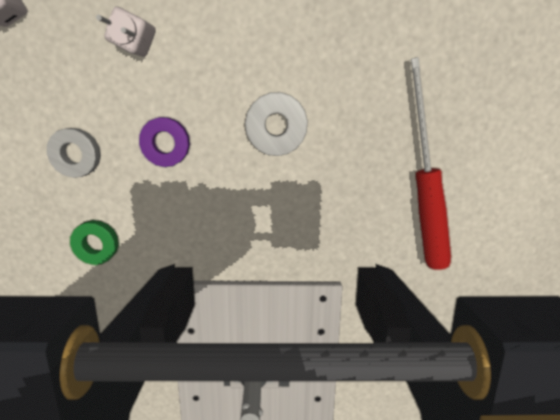

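The wrist crop puts the collar circle at about (280,182.5) with radius 14 px. The second wrist view shows the large ring at (276,124), the medium at (73,152) and the green and purple decoys next to it.

```bash
cat >> h.py <<'E'
def ringfit(s,T,u,v,w,ztop):
    g=cv2.cvtColor(s["img"],cv2.COLOR_RGB2LAB).astype(float)
    y0,x0=v-w,u-w; c=g[y0:v+w,x0:u+w]
    bg=np.median(np.vstack([c[:4].reshape(-1,3),c[-4:].reshape(-1,3)]),0)
    m=(np.abs(c[:,:,2]-bg[2])>4).astype(np.uint8)
    m=cv2.morphologyEx(m,cv2.MORPH_OPEN,np.ones((3,3)))
    cs,_=cv2.findContours(m,cv2.RETR_EXTERNAL,cv2.CHAIN_APPROX_NONE)
    b=max(cs,key=cv2.contourArea);(cx,cy),ax,_=cv2.fitEllipse(b)
    print("ring px",round(cx+x0,1),round(cy+y0,1),np.round(ax,1),onz(s,cx+x0,cy+y0,ztop,T).round(4))
E
python3 - <<'E'
from h import *
import pickle
s,T=pickle.load(open("w1.pkl","rb"))
c=onz(s,280,182.5,.036,T);print("collar",c, "r",onz(s,294.2,182.5,.036,T)-c)
def proj(s,T,p):
    q=np.linalg.inv(T)@np.append(p,1);q=q[:3]*[1,-1,-1]
    return cv2.projectPoints(q[None],np.zeros(3),np.zeros(3),np.array(s["camera_matrix"]),np.array(s["D"]))[0].ravel()
t=proj(s,T,[c[0],c[1],.092]);print("tip expected in crop",(t-[230,150])*6)
A=onz(s,198,88,.012,T);B=onz(s,368,93,.012,T);ex=(B-A)/np.linalg.norm(B-A);ey=np.array([-ex[1],ex[0],0])
print("plate corners",A,B,np.linalg.norm(B-A),"ang",np.degrees(np.arctan2(ey[1],ey[0])),"nominal",(A+B)/2-ey*.1)
w=[onz(s,230+a/6,150+b/6,.012,T) for a,b in((112,70),(512,76),(500,335),(112,330))];print("window",np.mean(w,0))
s,T=pickle.load(open("w2.pkl","rb"))
ringfit(s,T,276,124,42,.016);ringfit(s,T,73,152,36,.013)
print("boreL",onz(s,276,124.5,.018,T),"boreM",onz(s,74,153,.014,T))
go()
E
```

```text
collar [ 0.55771104 -0.16467806  0.036     ] r [ 0.01443134 -0.0033718   0.        ]
tip expected in crop [306.25910911 271.45022801]
plate corners [ 0.49667886 -0.05347844  0.012     ] [ 0.66709804 -0.09818315  0.012     ] 0.1761851513963445 ang 75.30123474138912 nominal [ 0.55651474 -0.17255812  0.012     ]
window [ 0.55821058 -0.17184881  0.012     ]
ring px 275.6 123.7 [61.  62.1] [0.6412 0.0781 0.016 ]
ring px 73.2 152.0 [47.1 53.7] [0.4535 0.0982 0.013 ]
boreL [0.64132731 0.07748083 0.018     ] boreM [0.45441316 0.09720391 0.014     ]
t 3.0 p [627.2  24.3 184.7] yaw y -13.7 z [ 2.e-04 -3.e-04 -1.e+00] F [0.5 0.6 0.1] Mo [-0.04 -0.06  0.  ] op 70.6 g 0.0
```

```bash
python3 -m pendant '[[-0.6,[36,1,40],[0,0,0]],[-0.6,[19.5,0,50],[0,0,0]],[-0.6,[0,0,50],[0,0,0]],[-0.6,[0,0,30],[0,0,0]],[-0.6,[0,0,10],[0,0,0]],[-0.6,[0,0,0],[0,0,0]]]'
python3 - <<'E'
from h import *
go((.6412,.078,.004))
E
```

```text
clock: 3.75
tool_pos: [0.6415, 0.0793, 0.0048]
eef_rot: [0.786, 0.619, 0.0, 0.0]
contact_force: [0.1, -0.9, 0.9]
opening: 0.8
finger_force: 0.0
t 3.75 p [641.5  79.3   4.8] yaw y -13.56 z [ 4.e-04  2.e-04 -1.e+00] F [ 0.1 -0.9  0.9] Mo [-0.09 -0.06  0.01] op 70.4 g 0.0
  to (0.6412, 0.078, 0.004) tool d mm [-1.3  0.   0.8]
```

```bash
python3 -m pendant '[[-0.2,[-1.3,0,0.8],[0,0,0]],[0,[0,0,0],[0,0,0]],[0.4,[0,0,0],[0,0,0]],[0.4,[0,0,0],[0,0,0]]]' 45
python3 -m pendant '[[0.4,[0,0,-30],[0,0,0]],[0.4,[0,0,-50],[0,0,0]],[0.4,[0,0,-60],[0,0,0]],[0.4,[0,0,0],[0,0,0]]]'
python3 - <<'E'
from h import *
import pickle
st=r.get_state();s=cams.snapshot("wrist");save(s,"w3");pickle.dump((s,wristT(s,st)),open("w3.pkl","wb"))
go((.557,-.165,.14))
E
```

```text
clock: 4.25
tool_pos: [0.6411, 0.0781, 0.004]
eef_rot: [0.785, 0.619, 0.0, 0.0]
contact_force: [0.2, 0.4, 0.5]
opening: 0.371
finger_force: 0.0
clock: 4.75
tool_pos: [0.6445, 0.0792, 0.149]
eef_rot: [0.786, 0.619, 0.005, 0.002]
contact_force: [0.4, 0.1, -0.9]
opening: 0.298
finger_force: 0.0
t 4.8 p [642.4  78.5 146.1] yaw y -13.54 z [ 4.8e-03  9.0e-04 -1.0e+00] F [ 0.1 -0.1 -0.4] Mo [-0.08 -0.01 -0.01] op 26.4 g 0.0
  to (0.557, -0.165, 0.14) tool d mm [-256.7  -26.     5.5]
```

View pics/w3.png

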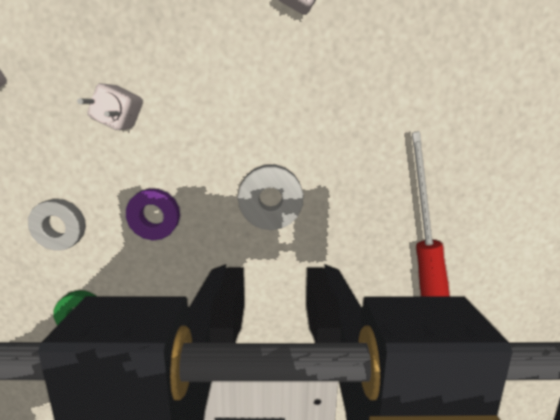

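The grasp missed: the fingers are nearly closed and the ring is on the bench at (270,197). I'll measure where it is.

```bash
python3 - <<'E'
from h import *
import pickle
s,T=pickle.load(open("w3.pkl","rb"))
print("bore",onz(s,270,198,.018,T),onz(s,270,197,.016,T),"M",onz(s,56,224,.013,T))
o,d=ray(s,276,300,T);print("cam",T[:3,3])
s2,T2=pickle.load(open("w2.pkl","rb"));print("L before",onz(s2,275.6,123.7,.016,T2),T2[:3,3])
print(np.array(s["camera_matrix"]),s["D"])
# check: where does TCP project
q=np.linalg.inv(np.array(s["tool_from_camera"]))@[0,0,0,1];q=q[:3]*[1,-1,-1]
print("tcp px",cv2.projectPoints(q[None],np.zeros(3),np.zeros(3),np.array(s["camera_matrix"]),np.array(s["D"]))[0])
go()
E
```

```text
bore [0.64132099 0.07848187 0.018     ] [0.6414046  0.07884179 0.016     ] M [0.45364984 0.09904221 0.013     ]
cam [0.66033028 0.1528782  0.32318008]
L before [0.6411247  0.07812353 0.016     ] [0.64494127 0.09761458 0.35820345]
[[373.07810154   0.         274.78986476]
 [  0.         373.07810154 216.56356424]
 [  0.           0.           1.        ]] [-0.01697907  0.          0.          0.          0.        ]
tcp px [[[275.23276667 258.42059092]]]
t 4.8 p [642.4  78.5 146.1] yaw y -13.54 z [ 4.8e-03  9.0e-04 -1.0e+00] F [ 0.1 -0.1 -0.4] Mo [-0.08 -0.01 -0.01] op 26.4 g 0.0
```

The ring hasn't moved, and the fingers closed without touching it. I'll go down again and record both views, open and closed.

```bash
cat > snap.py <<'E'
import sys
from h import *
st=r.get_state()
for n in("wrist","scene"): save(cams.snapshot(n),sys.argv[1]+n)
go((.6413,.0783,.004))
E
python3 -m pendant '[[-0.6,[0,0,30],[0,0,0]],[-0.6,[0,0,50],[0,0,0]],[-0.6,[0,0,40],[0,0,0]],[-0.6,[0,0,20],[0,0,0]],[-0.6,[0,0,0],[0,0,0]],[-0.6,[0,0,0],[0,0,0]]]'; python3 snap.py a
python3 -m pendant '[[0.3,[0,0,0],[0,0,0]],[0.3,[0,0,0],[0,0,0]]]' 45; python3 -m pendant '[[0.3,[0,0,0],[0,0,0]],[0.3,[0,0,0],[0,0,0]]]'; python3 snap.py b
python3 - <<'E'
import cv2,numpy as np
o=np.zeros((600,800,3),np.uint8)
for i,a in enumerate("ab"):
    o[300*i:300*i+300,:400]=cv2.resize(cv2.imread(f"pics/{a}wrist.png"),(400,300))
    o[300*i:300*i+300,400:]=cv2.resize(cv2.imread(f"pics/{a}scene.png")[190:310,150:310],(400,300),interpolation=2)
cv2.imwrite("pics/comp.png",o)
E
```

```text
clock: 5.55
tool_pos: [0.6419, 0.0784, 0.0048]
eef_rot: [0.786, 0.619, 0.001, 0.0]
contact_force: [-0.4, -0.1, 0.4]
opening: 0.797
finger_force: 0.0
t 5.65 p [642.2  78.3   5.3] yaw y -13.54 z [ 3.e-03  6.e-04 -1.e+00] F [0.8 0.5 0.5] Mo [-0.03 -0.1   0.02] op 70.3 g 0.0
  to (0.6413, 0.0783, 0.004) tool d mm [-0.2 -0.9  1.3]
clock: 5.9
tool_pos: [0.6413, 0.078, 0.0044]
eef_rot: [0.786, 0.619, 0.0, 0.0]
contact_force: [0.3, -0.1, 0.1]
opening: 0.595
finger_force: 0.0
clock: 6.15
tool_pos: [0.6409, 0.078, 0.0037]
eef_rot: [0.785, 0.619, 0.0, 0.0]
contact_force: [-0.2, -0.1, 0.7]
opening: 0.369
finger_force: 0.0
t 6.25 p [640.8  78.1   3.6] yaw y -13.53 z [-1.e-04 -0.e+00 -1.e+00] F [-0.5  0.1  0.1] Mo [ 0.03 -0.03 -0.01] op 31.0 g 0.0
  to (0.6413, 0.0783, 0.004) tool d mm [ 0.3  0.4 -0.4]
```

View pics/comp.png

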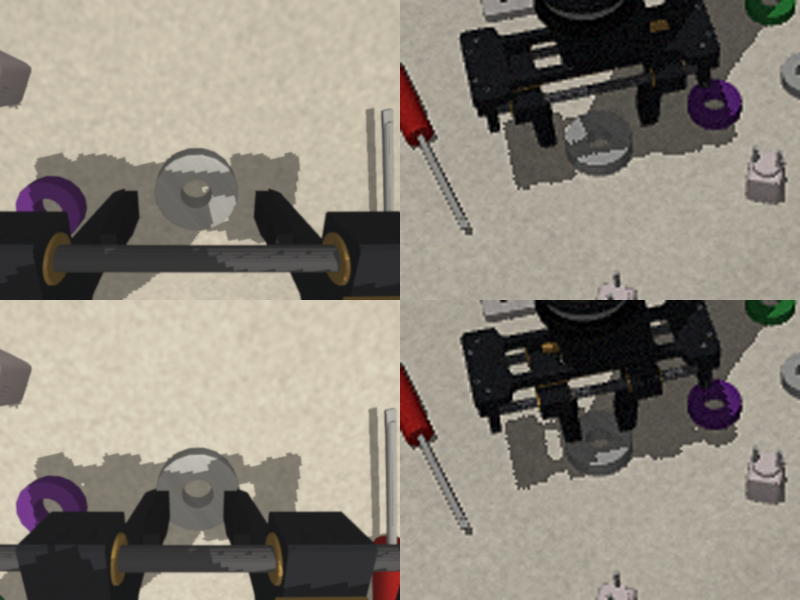

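In the closed view the fingers hang above and slightly behind the ring, with the tips inside its outline. So the real fingertips sit well above the reported TCP height. I'll estimate by how much from both views.

```bash
python3 - <<'E'
from h import *
import pickle
d=pickle.load(open("d.pkl","rb"))["scene"]
s,T=pickle.load(open("w3.pkl","rb"))
C=np.array([.6408,.0781]);ex=np.array([.972,-.234]);ey=np.array([.234,.972])
for w in(0,.009):
    # vertical plane through fingers front: points C+ey*w + a*ex, height h
    p=C+ey*w; o,dr=ray(d,229,244); t=((p-o[:2])@ey)/(dr[:2]@ey); print("scene w",w,(o+t*dr).round(4),"along ex",(((o+t*dr)[:2]-p)@ex).round(4))
    Tc=np.array(s["tool_from_camera"])
    for u,v in((243,267),(308,267),):
        o,dr=ray(s,u,v,Tc); t=(w-o[0])/dr[0]; print("wrist tip tool",(o+t*dr).round(4))
w=cv2.cvtColor(cv2.imread("pics/awrist.png"),cv2.COLOR_BGR2GRAY)
for c in (165,175,180,185,190,355,360,365,370,380): print(c,np.where(w[200:340,c]<45)[0][:1]+200,end=" ")
E
```

```text
scene w 0 [0.6416 0.0779 0.0214] along ex 0.0008
wrist tip tool [ 0.     -0.0155 -0.0102]
wrist tip tool [ 0.      0.0157 -0.0102]
scene w 0.009 [0.6449 0.0864 0.0336] along ex 0.0021
wrist tip tool [ 0.009  -0.0137 -0.0295]
wrist tip tool [ 0.009   0.0138 -0.0296]
165 [268] 175 [268] 180 [268] 185 [268] 190 [268] 355 [] 360 [268] 365 [268] 370 [268] 380 [266]
```

Both views put the real tips about 29 mm above the reported TCP. I'll open and go down further while checking the force.

```bash
python3 -m pendant '[[-0.6,[0,0,0],[0,0,0]],[-0.6,[0,0,0],[0,0,0]],[-0.6,[0,0,0],[0,0,0]],[-0.6,[0,0,0],[0,0,0]],[-0.6,[0,0,8],[0,0,0]],[-0.6,[0,0,6],[0,0,0]],[-0.6,[0,0,4],[0,0,0]]]'
python3 -m pendant '[[-0.6,[0,0,3],[0,0,0]],[-0.6,[0,0,0],[0,0,0]]]'; python3 -c "
from h import *
go((.6413,.0783,-.025))"
```

```text
clock: 7.12
tool_pos: [0.6405, 0.078, -0.0151]
eef_rot: [0.785, 0.619, -0.0, -0.0]
contact_force: [0.9, 0.3, -0.4]
opening: 0.8
finger_force: 0.0
clock: 7.38
tool_pos: [0.6407, 0.078, -0.0176]
eef_rot: [0.785, 0.619, -0.0, -0.0]
contact_force: [-0.7, 0.1, -0.2]
opening: 0.798
finger_force: 0.0
t 7.38 p [640.7  78.  -17.6] yaw y -13.53 z [-4.e-04 -1.e-04 -1.e+00] F [-0.7  0.1 -0.2] Mo [-0.01 -0.07  0.02] op 70.2 g 0.0
  to (0.6413, 0.0783, -0.025) tool d mm [0.4 0.5 7.4]
```

No contact at −17.6 mm, which confirms the offset. Continuing in 2 mm steps.

```bash
python3 -m pendant '[[-0.6,[0,0,2],[0,0,0]],[-0.6,[0,0,2],[0,0,0]],[-0.6,[0,0,1.5],[0,0,0]],[-0.6,[0,0,0],[0,0,0]]]'; python3 -m pendant '[[-0.2,[0,0,0],[0,0,0]],[0.2,[0,0,0],[0,0,0]],[0.2,[0,0,0],[0,0,0]],[0.2,[0,0,0],[0,0,0]]]' 45; python3 -c "
from h import *
go()"
```

```text
clock: 7.88
tool_pos: [0.6408, 0.078, -0.0229]
eef_rot: [0.785, 0.619, -0.0, 0.0]
contact_force: [1.0, 0.7, -0.3]
opening: 0.799
finger_force: 0.0
clock: 8.38
tool_pos: [0.6412, 0.0781, -0.0227]
eef_rot: [0.785, 0.619, 0.0, 0.0]
contact_force: [0.9, 0.3, -0.4]
opening: 0.612
finger_force: 45.0
t 8.38 p [641.2  78.1 -22.7] yaw y -13.53 z [ 6.e-04  1.e-04 -1.e+00] F [ 0.9  0.3 -0.4] Mo [-0.03 -0.12  0.  ] op 53.8 g 45.0
```

```bash
python3 - <<'E'
from h import *
import pickle
from scipy.optimize import least_squares
d=pickle.load(open("d.pkl","rb"))["scene"]
C=np.array([.6416,.0783]);ex=np.array([.972,-.234]);ey=np.array([.234,.972])
Tw=np.array(d["camera_from_world"])
def proj(p):
    q=(Tw@np.append(p,1))[:3]*[1,-1,-1]
    return cv2.projectPoints(q[None],np.zeros(3),np.zeros(3),np.array(d["camera_matrix"]),np.array(d["D"]))[0].ravel()
def f(v,A,B):
    a,e,h=v
    return np.r_[proj(np.append(C+ex*a+ey*e,h))-A,proj(np.append(C-ex*a+ey*e,h))-B]
for A,B in (((188.8,242),(274.8,228)),):
    s=least_squares(f,[.09,.03,.08],args=(np.array(A),np.array(B)));print(s.x,s.fun)
# finger tips, open: left (548,143), right (650,122) crop px
s=least_squares(f,[.04,.0,.03],args=(np.array((148/2.5+150,143/2.5+190)),np.array((250/2.5+150,122/2.5+190))));print("tips",s.x,s.fun)
E
```

```text
[0.08027947 0.05426392 0.12144417] [ 0.42422111  1.99953504 -0.43740964 -2.06201667]
tips [0.0418386  0.0110832  0.03987047] [ 0.03741273  0.17410185 -0.03796269 -0.17668239]
```

```bash
python3 -m pendant '[[0.2,[0,0,-15],[0,0,0]],[0.2,[0,0,-40],[0,0,0]],[0.2,[-15,0,-50],[0,0,0]],[0.2,[-50,-6,-15],[0,0,0]],[0.2,[-60,-6,0],[0,0,0]],[0.2,[-60,-6,0],[0,0,0]],[0.2,[-50,-6,0],[0,0,0]],[0.2,[-20,-1,0],[0,0,0]]]'
python3 -m pendant '[[0.2,[0,0,10],[0,0,0]],[0.2,[0,0,0],[0,0,0]],[0.2,[0,0,0],[0,0,0]]]'
python3 - <<'E'
from h import *
import pickle
st=r.get_state();s=cams.snapshot("wrist");save(s,"w4");pickle.dump((s,wristT(s,st)),open("w4.pkl","wb"))
go((.557,-.165,.072))
E
```

```text
clock: 9.38
tool_pos: [0.5543, -0.1687, 0.0975]
eef_rot: [0.787, 0.617, -0.002, 0.0]
contact_force: [0.3, 0.2, -2.7]
opening: 0.615
finger_force: 45.0
clock: 9.75
tool_pos: [0.5577, -0.1613, 0.0871]
eef_rot: [0.784, 0.62, 0.001, -0.0]
contact_force: [0.2, 0.4, -2.5]
opening: 0.615
finger_force: 45.0
t 9.8 p [ 557.7 -161.7   87.2] yaw y -13.35 z [ 5.0e-04  1.1e-03 -1.0e+00] F [-0.3 -0.1 -3.4] Mo [-0.03 -0.09 -0.01] op 53.7 g 45.0
  to (0.557, -0.165, 0.072) tool d mm [-3.4  0.1 15.2]
```

```bash
python3 -m pendant '[[0.2,[-3.5,0,10],[0,0,0]],[0.2,[0,0,4],[0,0,0]],[0.2,[0,0,0],[0,0,0]]]' >/dev/null;python3 -c "
from h import *
go()"
python3 -m pendant '[[0.2,[0,0,2],[0,0,0]],[0.2,[0,0,1.5],[0,0,0]],[0.2,[0,0,1],[0,0,0]]]' >/dev/null;python3 -c "
from h import *
go()"
```

```text
t 10.18 p [ 555.6 -167.4   72.6] yaw y -13.53 z [-1.1e-03  1.0e-04 -1.0e+00] F [-0.3  0.6 -2.7] Mo [-0.02 -0.06  0.06] op 53.7 g 45.0
t 10.55 p [ 556.3 -167.4   68.9] yaw y -13.53 z [ 6.e-04 -1.e-04 -1.e+00] F [-0.6  1.3  2.2] Mo [ 0.07  0.08 -0.01] op 54.0 g 45.0
```

```bash
for i in 1; do python3 -m pendant '[[0.2,[0,0,1.5],[0,0,0]]]' >/dev/null;python3 -c "
from h import *
go()"; python3 -m pendant '[[0.2,[0,0,1],[0,0,0]]]' >/dev/null;python3 -c "
from h import *
go()";python3 -m pendant '[[0.2,[0,0,0],[0,0,0]]]' >/dev/null;python3 -c "
from h import *
go()";done
```

```text
t 10.68 p [ 556.9 -167.4   68.3] yaw y -13.53 z [ 1.8e-03 -4.0e-04 -1.0e+00] F [-3.2  0.2 11.7] Mo [0.2  0.47 0.01] op 54.0 g 45.0
t 10.8 p [ 557.1 -167.3   68.1] yaw y -13.53 z [ 2.5e-03 -7.0e-04 -1.0e+00] F [-3.4  0.5 15.7] Mo [0.32 0.6  0.01] op 54.0 g 45.0
t 10.93 p [ 557.  -167.4   68.2] yaw y -13.52 z [ 2.4e-03 -8.0e-04 -1.0e+00] F [-3.4  0.7 12.6] Mo [0.28 0.49 0.06] op 54.1 g 45.0
```

```bash
python3 -m pendant '[[0.2,[0,0,-3],[0,0,0]],[0.2,[2,-1.5,0],[0,0,0]],[0.2,[0,0,0],[0,0,0]]]' >/dev/null;python3 -c "
from h import *
go()"; python3 -m pendant '[[0.2,[0,0,1],[0,0,0]],[0.2,[0,0,1],[0,0,0]],[0.2,[0,0,1],[0,0,0]]]' >/dev/null;python3 -c "
from h import *
go()"
```

```text
t 11.3 p [ 555.1 -165.1   69.1] yaw y -13.52 z [ 1.e-04 -2.e-04 -1.e+00] F [-0.3 -1.1 -1.2] Mo [-0.05 -0.1  -0.01] op 53.9 g 45.0
t 11.68 p [ 556.1 -165.1   67. ] yaw y -13.53 z [ 2.2e-03 -3.0e-04 -1.0e+00] F [ 1.  -0.4 -1.8] Mo [-0.1  -0.32 -0.01] op 53.8 g 45.0
```

It's on the tip: z is below contact height with no axial force. Continuing down.

```bash
python3 -m pendant '[[0.2,[0,0,2],[0,0,0]],[0.2,[0,0,2],[0,0,0]],[0.2,[0,0,0],[0,0,0]]]' >/dev/null;python3 -c "
from h import *
go()"
```

```text
t 12.05 p [ 555.7 -165.1   61.8] yaw y -13.53 z [ 1.e-03  2.e-04 -1.e+00] F [ 3.  -0.5 -3. ] Mo [-0.16 -0.77  0.05] op 54.0 g 45.0
```

```bash
python3 -m pendant '[[0.2,[0.2,0.9,0],[0,0,0]],[0.2,[0,0,0],[0,0,0]]]' >/dev/null;python3 -c "
from h import *
go()"; python3 -m pendant '[[0.2,[0,0,2],[0,0,0]],[0.2,[0,0,2],[0,0,0]],[0.2,[0,0,0],[0,0,0]]]' >/dev/null;python3 -c "
from h import *
go()"
```

```text
t 12.3 p [ 555.8 -165.1   61.9] yaw y -13.53 z [-5.e-04  1.e-04 -1.e+00] F [ 2.  -0.1 -4.8] Mo [-0.04 -0.59  0.04] op 54.1 g 45.0
t 12.68 p [ 556.5 -165.1   58.4] yaw y -13.53 z [ 1.1e-03 -1.0e-04 -1.0e+00] F [ 1.7 -0.6 -1.4] Mo [-0.15 -0.62 -0.01] op 54.1 g 45.0
```

```bash
python3 -m pendant '[[0.2,[0.2,1,1],[0,0,0]],[0.2,[0,0,1],[0,0,0]],[0.2,[0,0,0.5],[0,0,0]]]' >/dev/null;python3 -c "
from h import *
go()"; python3 -m pendant '[[0.2,[0,0,1],[0,0,0]]]' >/dev/null;python3 -c "
from h import *
go()"
```

```text
t 13.05 p [ 557.  -165.2   55.6] yaw y -13.53 z [-1.e-04 -1.e-04 -1.e+00] F [ 1.  -0.3  0.3] Mo [-0.13 -0.37  0.01] op 54.1 g 45.0
t 13.18 p [ 557.  -165.2   54.6] yaw y -13.53 z [-1.e-04 -1.e-04 -1.e+00] F [0.9 0.  0.9] Mo [-0.14 -0.31 -0.02] op 54.1 g 45.0
```

```bash
for i in 1 2 3; do python3 -c "
from h import *
go()"; done & wait; python3 -m pendant '[[0.2,[0,0.4,1.5],[0,0,0]],[0.2,[0,0,1.5],[0,0,0]]]' >/dev/null;python3 -c "
from h import *
go()"; python3 -m pendant '[[0.2,[0,0,1.5],[0,0,0]],[0.2,[0,0,1.5],[0,0,0]]]' >/dev/null;python3 -c "
from h import *
go()"
```

```text
t 13.18 p [ 557.  -165.2   54.6] yaw y -13.53 z [-1.e-04 -1.e-04 -1.e+00] F [0.9 0.  0.9] Mo [-0.14 -0.31 -0.02] op 54.1 g 45.0
t 13.18 p [ 557.  -165.2   54.6] yaw y -13.53 z [-1.e-04 -1.e-04 -1.e+00] F [0.9 0.  0.9] Mo [-0.14 -0.31 -0.02] op 54.1 g 45.0
t 13.18 p [ 557.  -165.2   54.6] yaw y -13.53 z [-1.e-04 -1.e-04 -1.e+00] F [0.9 0.  0.9] Mo [-0.14 -0.31 -0.02] op 54.1 g 45.0
t 13.43 p [ 557.3 -165.2   51.6] yaw y -13.53 z [-2.e-04 -0.e+00 -1.e+00] F [ 1.6 -0.   1.3] Mo [-0.08 -0.22 -0.01] op 54.6 g 45.0
t 13.68 p [ 557.3 -165.3   48.5] yaw y -13.53 z [-2.e-04 -0.e+00 -1.e+00] F [ 1.  -0.8  1. ] Mo [-0.12 -0.25 -0.03] op 54.1 g 45.0
```

```bash
python3 -m pendant '[[0.2,[0,0,3],[0,0,0]],[0.2,[0,0,4],[0,0,0]],[0.2,[0,0,4],[0,0,0]]]' >/dev/null;python3 -c "
from h import *
go()"; python3 -m pendant '[[0.2,[0,0,4],[0,0,0]],[0.2,[0,0,4],[0,0,0]],[0.2,[0,0,4],[0,0,0]]]' >/dev/null;python3 -c "
from h import *
go()"; python3 -m pendant '[[0.2,[0,0,3],[0,0,0]],[0.2,[0,0,3],[0,0,0]]]' >/dev/null;python3 -c "
from h import *
go()"
```

```text
t 14.05 p [ 556.3 -165.2   36.8] yaw y -13.53 z [-2.3e-03  2.0e-04 -1.0e+00] F [ 0.4 -0.7 -2.8] Mo [-0.02 -0.08  0.03] op 53.9 g 45.0
t 14.43 p [ 557.1 -165.3   25.2] yaw y -13.53 z [-6.e-04  0.e+00 -1.e+00] F [-0.6 -0.3 -3.1] Mo [-0.05 -0.07  0.  ] op 54.0 g 45.0
t 14.68 p [ 557.5 -165.3   19.5] yaw y -13.53 z [ 1.e-04 -1.e-04 -1.e+00] F [-0.2  0.4 -2.8] Mo [-0.06 -0.09  0.01] op 53.9 g 45.0
```

Past the balls and sliding free. Now easing it onto the seat.

```bash
python3 -m pendant '[[0.2,[0,0,3],[0,0,0]],[0.2,[0,0,1.5],[0,0,0]],[0.2,[0,0,1],[0,0,0]]]' >/dev/null;python3 -c "
from h import *
go()"; python3 -m pendant '[[0.2,[0,0,1],[0,0,0]],[0.2,[0,0,1],[0,0,0]]]' >/dev/null;python3 -c "
from h import *
go()"
```

```text
t 15.05 p [ 557.5 -165.3   14.1] yaw y -13.53 z [ 1.e-04 -1.e-04 -1.e+00] F [ 1.  -0.1 -2.1] Mo [-0.08 -0.06 -0.02] op 53.9 g 45.0
t 15.3 p [ 557.5 -165.3   13. ] yaw y -13.53 z [ 3.e-04 -5.e-04 -1.e+00] F [-2.4  0.3 10.8] Mo [ 0.15  0.59 -0.05] op 54.0 g 45.0
```

```bash
python3 -m pendant '[[-0.6,[0,0,-0.5],[0,0,0]],[-0.6,[0,0,0],[0,0,0]],[-0.6,[0,0,0],[0,0,0]],[-0.6,[0,0,-10],[0,0,0]],[-0.6,[0,0,-40],[0,0,0]],[-0.6,[0,0,-50],[0,0,0]]]'
python3 -m pendant '[[-0.4,[46,-32,0],[0,0,0]],[-0.4,[46,-32,0],[0,0,0]],[-0.4,[46,-32,0],[0,0,0]],[-0.4,[46,-32,0],[0,0,0]],[-0.4,[30,-30,0],[0,0,0]],[-0.4,[0,0,20],[0,0,0]],[-0.4,[0,0,0],[0,0,0]],[-0.4,[0,0,0],[0,0,0]]]'
python3 - <<'E'
from h import *
import pickle
st=r.get_state();s=cams.snapshot("wrist");save(s,"w5");T=wristT(s,st);pickle.dump((s,T),open("w5.pkl","wb"))
def proj(p):
    q=(np.linalg.inv(T)@np.append(p,1))[:3]*[1,-1,-1]
    return cv2.projectPoints(q[None],np.zeros(3),np.zeros(3),np.array(s["camera_matrix"]),np.array(s["D"]))[0].ravel()
u,v=proj([.4537,.0987,.013]).round().astype(int);print(u,v)
ringfit(s,T,u,v,40,.013)
go((.4537,.0987,-.025))
E
```

```text
clock: 16.05
tool_pos: [0.5567, -0.1651, 0.1136]
eef_rot: [0.785, 0.619, -0.001, -0.001]
contact_force: [1.4, 0.2, 0.8]
opening: 0.797
finger_force: 0.0
clock: 17.05
tool_pos: [0.4544, 0.0793, 0.0932]
eef_rot: [0.786, 0.618, 0.0, 0.0]
contact_force: [-0.0, -0.9, -0.1]
opening: 0.701
finger_force: 0.0
267 187
ring px 263.9 188.4 [64.  65.4] [0.4512 0.0984 0.013 ]
t 17.1 p [454.6  79.2  93.3] yaw y -13.61 z [ 0.0012  0.     -1.    ] F [ 0.3 -0.   0.7] Mo [-0.03 -0.05  0.01] op 61.8 g 0.0
  to (0.4537, 0.0987, -0.025) tool d mm [ 18.7  -5.6 118.3]
```

```bash
python3 -m pendant '[[-0.4,[18.2,-6.8,20],[0,0,0]],[-0.4,[0,0,40],[0,0,0]],[-0.4,[0,0,35],[0,0,0]],[-0.4,[0,0,15],[0,0,0]],[-0.4,[0,0,5],[0,0,0]],[-0.4,[0,0,0],[0,0,0]],[-0.4,[0,0,0],[0,0,0]]]' ; python3 -c "
from h import *
go((.4525,.0985,-.025))"
```

```text
clock: 17.98
tool_pos: [0.4535, 0.099, -0.0201]
eef_rot: [0.786, 0.618, -0.001, -0.0]
contact_force: [0.4, 0.0, 0.4]
opening: 0.696
finger_force: 0.0
t 17.98 p [453.5  99.  -20.1] yaw y -13.61 z [-1.8e-03 -5.0e-04 -1.0e+00] F [0.4 0.  0.4] Mo [ 0.03 -0.07 -0.01] op 61.3 g 0.0
  to (0.4525, 0.0985, -0.025) tool d mm [-0.7 -0.8  4.9]
```

```bash
python3 -m pendant '[[-0.4,[-0.5,0,2.5],[0,0,0]],[-0.4,[0,0,2],[0,0,0]],[0,[0,0,0],[0,0,0]],[0.3,[0,0,0],[0,0,0]],[0.3,[0,0,0],[0,0,0]],[0.3,[0,0,0],[0,0,0]]]' 45; python3 -c "
from h import *
go((.4525,.0985,-.025))"
```

```text
clock: 18.73
tool_pos: [0.4528, 0.0987, -0.0247]
eef_rot: [0.785, 0.619, -0.001, -0.0]
contact_force: [-0.6, 0.4, 5.4]
opening: 0.503
finger_force: 45.0
t 18.73 p [452.8  98.7 -24.7] yaw y -13.53 z [-2.5e-03 -8.0e-04 -1.0e+00] F [-0.6  0.4  5.4] Mo [-0.03  0.07 -0.02] op 44.3 g 45.0
  to (0.4525, 0.0985, -0.025) tool d mm [-0.3 -0.3  0.3]
```

```bash
python3 -m pendant '[[0.3,[0,0,-20],[0,0,0]],[0.3,[0,0,-45],[0,0,0]],[0.3,[-20,10,-55],[0,0,0]],[0.3,[-48,35,0],[0,0,0]],[0.3,[-48,35,0],[0,0,0]],[0.3,[-48,35,0],[0,0,0]],[0.3,[-45,33,0],[0,0,0]],[0.3,[-23,15,0],[0,0,0]]]'
python3 -m pendant '[[0.3,[0,0,10],[0,0,0]],[0.3,[0,0,0],[0,0,0]],[0.3,[0,0,0],[0,0,0]]]' >/dev/null
python3 -c "
from h import *
go((.5575,-.1653,.070))"
```

```text
clock: 19.73
tool_pos: [0.5571, -0.1695, 0.094]
eef_rot: [0.787, 0.617, -0.002, -0.0]
contact_force: [-0.3, 0.8, -1.7]
opening: 0.505
finger_force: 45.0
t 20.1 p [ 556.8 -162.8   84.8] yaw y -13.35 z [-3.8e-03  2.0e-04 -1.0e+00] F [-0.   0.3 -0.3] Mo [-0.02 -0.06 -0.  ] op 44.6 g 45.0
  to (0.5575, -0.1653, 0.07) tool d mm [-2.3  1.3 14.8]
```

```bash
python3 -m pendant '[[0.3,[0,0,8],[0,0,0]],[0.3,[0,0,3],[0,0,0]],[0.3,[0,0,0],[0,0,0]]]' >/dev/null
python3 -c "
from h import *
go((.5575,-.1653,.070))"
```

```text
t 20.48 p [ 556.9 -164.6   73.5] yaw y -13.5 z [-3.7e-03 -8.0e-04 -1.0e+00] F [ 0.1 -0.8  0. ] Mo [-0.05 -0.09 -0.06] op 44.6 g 45.0
  to (0.5575, -0.1653, 0.07) tool d mm [-0.5  0.7  3.5]
```

```bash
python3 -m pendant '[[0.3,[-0.5,0.7,2],[-0.2,0,0]],[0.3,[0,0,2],[0,0,0]],[0.3,[0,0,1],[0,0,0]],[0.3,[0,0,0],[0,0,0]]]' >/dev/null
python3 -c "
from h import *
go((.5575,-.1653,.070))"
python3 -m pendant '[[0.3,[0,0,1.5],[0,0,0]],[0.3,[0,0,1],[0,0,0]],[0.3,[0,0,0],[0,0,0]]]' >/dev/null
python3 -c "
from h import *
go((.5575,-.1653,.070))"
```

```text
t 20.98 p [ 557.7 -165.5   68.8] yaw y -13.53 z [ 4.0e-04 -1.6e-03 -1.0e+00] F [ 0.8 -0.4 -1.8] Mo [-0.01 -0.08 -0.03] op 44.2 g 45.0
  to (0.5575, -0.1653, 0.07) tool d mm [ 0.2 -0.3 -1.2]
t 21.35 p [ 557.7 -165.5   66.3] yaw y -13.53 z [ 3.0e-04 -1.7e-03 -1.0e+00] F [-0.3 -0.1 -1.8] Mo [ 0.01 -0.09  0.01] op 44.2 g 45.0
  to (0.5575, -0.1653, 0.07) tool d mm [ 0.2 -0.2 -3.7]
```

```bash
python3 -m pendant '[[0.3,[0,0,1],[0,0,0]],[0.3,[0,0,1],[0,0,0]]]' >/dev/null
python3 -c "
from h import *
go()"
python3 -m pendant '[[0.3,[0,0,1.5],[0,0,0]],[0.3,[0,0,1.5],[0,0,0]]]' >/dev/null
python3 -c "
from h import *
go()"
```

```text
t 21.6 p [ 557.8 -165.5   64.3] yaw y -13.53 z [ 5.0e-04 -1.7e-03 -1.0e+00] F [-0.   0.3 -2.1] Mo [-0.01 -0.03 -0.04] op 43.9 g 45.0
t 21.85 p [ 557.7 -165.6   61.3] yaw y -13.53 z [ 4.0e-04 -1.7e-03 -1.0e+00] F [ 0.1 -0.1 -1. ] Mo [-0.   -0.05 -0.02] op 44.6 g 45.0
```

It slid on cleanly. Now over the balls.

```bash
python3 -m pendant '[[0.3,[0,0,2],[0,0,0]],[0.3,[0,0,1.5],[0,0,0]],[0.3,[0,0,1.5],[0,0,0]]]' >/dev/null
python3 -c "
from h import *
go()"
python3 -m pendant '[[0.3,[0,0,1.5],[0,0,0]],[0.3,[0,0,1.5],[0,0,0]],[0.3,[0,0,1.5],[0,0,0]]]' >/dev/null
python3 -c "
from h import *
go()"
python3 -m pendant '[[0.3,[0,0,2],[0,0,0]],[0.3,[0,0,2.5],[0,0,0]],[0.3,[0,0,2.5],[0,0,0]]]' >/dev/null
python3 -c "
from h import *
go()"
```

```text
t 22.23 p [ 558.2 -165.3   57.1] yaw y -13.52 z [ 0.0015 -0.0018 -1.    ] F [-1.   0.7  5. ] Mo [0.09 0.22 0.01] op 44.5 g 45.0
t 22.6 p [ 557.9 -165.3   51.9] yaw y -13.51 z [ 8.0e-04 -1.4e-03 -1.0e+00] F [-0.9  0.6  3.8] Mo [0.13 0.13 0.03] op 44.2 g 45.0
t 22.98 p [ 557.9 -165.4   44.7] yaw y -13.52 z [ 6.0e-04 -1.5e-03 -1.0e+00] F [0.1 1.9 3.5] Mo [0.2  0.05 0.02] op 44.3 g 45.0
```

```bash
python3 -m pendant '[[0.3,[0,0,3],[0,0,0]],[0.3,[0,0,3],[0,0,0]],[0.3,[0,0,3],[0,0,0]],[0.3,[0,0,2.5],[0,0,0]],[0.3,[0,0,1.5],[0,0,0]]]' >/dev/null
python3 -c "
from h import *
go()"
python3 -m pendant '[[0.3,[0,0,1.5],[0,0,0]],[0.3,[0,0,1],[0,0,0]]]' >/dev/null
python3 -c "
from h import *
go()"
```

```text
t 23.6 p [ 557.7 -165.6   31.6] yaw y -13.53 z [ 2.0e-04 -1.7e-03 -1.0e+00] F [ 0.5  0.2 -0.6] Mo [ 0.22 -0.07  0.03] op 44.5 g 45.0
t 23.85 p [ 557.8 -165.6   29.3] yaw y -13.53 z [ 5.0e-04 -1.8e-03 -1.0e+00] F [-0.7  0.6  1.5] Mo [0.23 0.16 0.04] op 44.3 g 45.0
```

```bash
python3 -m pendant '[[0.3,[0,0,1],[0,0,0]],[0.3,[0,0,0.5],[0,0,0]]]' >/dev/null
python3 -c "
from h import *
go()"
```

```text
t 24.1 p [ 557.8 -165.6   29.1] yaw y -13.53 z [ 7.0e-04 -2.5e-03 -1.0e+00] F [-3.6  0.5 12.6] Mo [ 0.18  0.77 -0.04] op 44.4 g 45.0
```

```bash
python3 -m pendant '[[-0.4,[0,0,-0.3],[0,0,0]],[-0.4,[0,0,0],[0,0,0]],[-0.4,[0,0,0],[0,0,0]],[-0.4,[0,0,-10],[0,0,0]],[-0.4,[0,0,-30],[0,0,0]],[-0.4,[0,0,-40],[0,0,0]]]'
python3 -m pendant '[[-0.2,[50,-14,0],[0,0,0]],[-0.2,[57,-17,0],[0,0,0]],[-0.2,[58,-17,0],[0,0,0]],[-0.2,[58,-17,0],[0,0,0]],[-0.2,[58,-17,0],[0,0,0]],[-0.2,[58,-17,0],[0,0,0]],[-0.2,[50,-15,0],[0,0,0]],[-0.2,[31,-9,0],[0,0,0]]]'
python3 -m pendant '[[-0.2,[0,0,10],[0,0,0]],[-0.2,[0,0,0],[0,0,0]],[-0.2,[0,0,0],[0,0,0]]]' >/dev/null
python3 - <<'E'
from h import *
import pickle
st=r.get_state();s=cams.snapshot("wrist");save(s,"w6");T=wristT(s,st);pickle.dump((s,T),open("w6.pkl","wb"))
def proj(p):
    q=(np.linalg.inv(T)@np.append(p,1))[:3]*[1,-1,-1]
    return cv2.projectPoints(q[None],np.zeros(3),np.zeros(3),np.array(s["camera_matrix"]),np.array(s["D"]))[0].ravel()
u,v=proj([.5417,.2945,.009]).round().astype(int);print(u,v)
ringfit(s,T,u,v,36,.009)
im=cv2.imread("pics/w6.png");
c=cv2.resize(im[v-60:v+60,u-60:u+60],(600,600),interpolation=2)
cv2.imwrite("pics/w6c.png",c); print("crop0",u-60,v-60)
go((.5417,.2945,-.024))
E
```

```text
clock: 24.85
tool_pos: [0.5571, -0.1654, 0.1089]
eef_rot: [0.785, 0.619, -0.001, 0.0]
contact_force: [0.3, -0.2, 0.0]
opening: 0.704
finger_force: 0.0
clock: 25.85
tool_pos: [0.5355, 0.2757, 0.1084]
eef_rot: [0.784, 0.62, 0.001, -0.0]
contact_force: [0.2, -0.5, 0.4]
opening: 0.602
finger_force: 0.0
273 175
ring px 279.0 184.3 [ 7.3 21.5] [0.5442 0.2868 0.009 ]
crop0 213 115
t 26.27 p [537.  269.7  97.4] yaw y -13.65 z [ 5.0e-04 -2.9e-03 -1.0e+00] F [-0.9  0.5  0.4] Mo [-0.01 -0.02  0.02] op 52.9 g 0.0
  to (0.5417, 0.2945, -0.024) tool d mm [ 25.5  -1.4 121.4]
```

View pics/w6c.png

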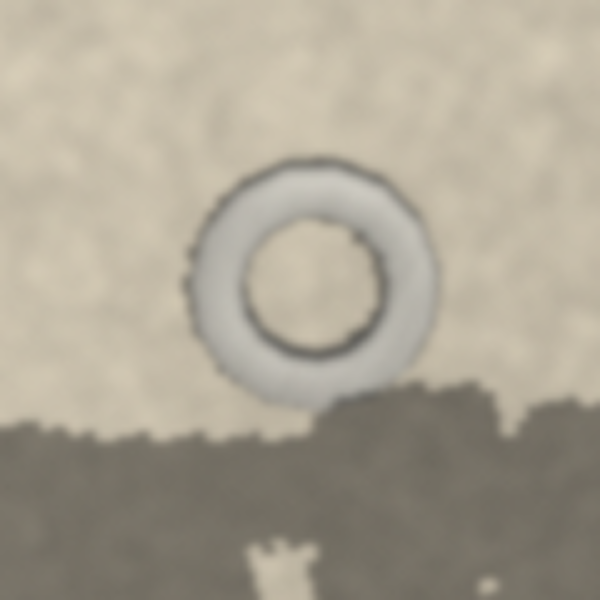

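The small ring's top face is centred at crop (315,285), which is pixel (276,172).

```bash
python3 - <<'E'
from h import *
import pickle
s,T=pickle.load(open("w6.pkl","rb"));p=onz(s,276,172,.010,T);print(p);go((p[0],p[1],-.024))
E
```

```text
[0.54419062 0.29617981 0.01      ]
t 26.27 p [537.  269.7  97.4] yaw y -13.65 z [ 5.0e-04 -2.9e-03 -1.0e+00] F [-0.9  0.5  0.4] Mo [-0.01 -0.02  0.02] op 52.9 g 0.0
  to (np.float64(0.5441906203206309), np.float64(0.2961798114313934), -0.024) tool d mm [ 27.7   0.6 121.4]
```

```bash
python3 -m pendant '[[-0.2,[27.5,0.5,20],[0,0.17,0]],[-0.2,[0,0,40],[0,0,0]],[-0.2,[0,0,35],[0,0,0]],[-0.2,[0,0,15],[0,0,0]],[-0.2,[0,0,5],[0,0,0]],[-0.2,[0,0,0],[0,0,0]],[-0.2,[0,0,0],[0,0,0]]]' ; python3 -c "
from h import *
go((.5442,.2962,-.0245))"
```

```text
clock: 27.15
tool_pos: [0.5442, 0.2989, -0.0164]
eef_rot: [0.786, 0.619, 0.002, -0.0]
contact_force: [-0.1, 0.9, 0.1]
opening: 0.602
finger_force: 0.0
t 27.15 p [544.2 298.9 -16.4] yaw y -13.54 z [ 0.0029  0.0025 -1.    ] F [-0.1  0.9  0.1] Mo [-0.05 -0.08  0.04] op 53.0 g 0.0
  to (0.5442, 0.2962, -0.0245) tool d mm [-2.6  0.6  8.1]
```

```bash
python3 -m pendant '[[-0.2,[-2.5,0.5,4],[0.1,-0.15,0]],[-0.2,[0,0,2],[0,0,0]],[-0.2,[0,0,0],[0,0,0]],[-0.2,[0,0,0],[0,0,0]]]' >/dev/null; python3 -c "
from h import *
go((.5442,.2962,-.0245))"
```

```text
t 27.65 p [543.3 295.9 -23.6] yaw y -13.52 z [-1.2e-03 -8.0e-04 -1.0e+00] F [-0.5 -0.8  0.4] Mo [ 0.   -0.07 -0.05] op 53.0 g 0.0
  to (0.5442, 0.2962, -0.0245) tool d mm [0.5 0.8 0.9]
```

```bash
python3 -m pendant '[[-0.2,[0.5,0.8,0.8],[0,0,0]],[0,[0,0,0],[0,0,0]],[0.4,[0,0,0],[0,0,0]],[0.4,[0,0,0],[0,0,0]],[0.4,[0,0,0],[0,0,0]]]' 45; python3 -c "
from h import *
go((.5442,.2962,-.0245))"
```

```text
clock: 28.28
tool_pos: [0.5443, 0.2961, -0.0244]
eef_rot: [0.785, 0.619, -0.001, 0.0]
contact_force: [-0.2, -0.7, -1.1]
opening: 0.388
finger_force: 45.0
t 28.27 p [544.3 296.1 -24.4] yaw y -13.53 z [-1.1e-03 -9.0e-04 -1.0e+00] F [-0.2 -0.7 -1.1] Mo [-0.08 -0.06  0.  ] op 34.1 g 45.0
  to (0.5442, 0.2962, -0.0245) tool d mm [ 0.1 -0.1  0.1]
```

```bash
python3 -m pendant '[[0.4,[0,0,-20],[0,0,0]],[0.4,[0,0,-50],[0,0,0]],[0.4,[-25,5,-50],[0,0,0]],[0.4,[-55,15,0],[0,0,0]],[0.4,[-58,16,0],[0,0,0]],[0.4,[-58,16,0],[0,0,0]],[0.4,[-58,16,0],[0,0,0]]]'
python3 -m pendant '[[0.4,[-58,16,0],[0,0,0]],[0.4,[-58,16,0],[0,0,0]],[0.4,[-45,13,0],[0,0,0]],[0.4,[-30.5,8,0],[0,0,0]],[0.4,[0,0,10],[0,0,0]],[0.4,[0,0,0],[0,0,0]],[0.4,[0,0,0],[0,0,0]],[0.4,[0,0,0],[0,0,0]]]'
python3 -c "
from h import *
go((.5577,-.1655,.070))"
```

```text
clock: 29.15
tool_pos: [0.5515, 0.0315, 0.0973]
eef_rot: [0.785, 0.619, -0.0, 0.001]
contact_force: [1.4, -0.6, -0.3]
opening: 0.388
finger_force: 45.0
clock: 30.15
tool_pos: [0.5581, -0.1638, 0.0864]
eef_rot: [0.785, 0.62, -0.0, -0.0]
contact_force: [0.0, -0.5, -1.3]
opening: 0.388
finger_force: 45.0
t 30.15 p [ 558.1 -163.8   86.4] yaw y -13.4 z [-7.e-04 -5.e-04 -1.e+00] F [ 0.  -0.5 -1.3] Mo [-0.02 -0.1  -0.  ] op 34.2 g 45.0
  to (0.5577, -0.1655, 0.07) tool d mm [-1.8 -0.  16.4]
```

```bash
python3 -m pendant '[[0.4,[0,0,10],[0,0,0]],[0.4,[0,0,5],[0,0,0]],[0.4,[0,0,0],[0,0,0]],[0.4,[0,0,0],[0,0,0]]]' >/dev/null; python3 -c "
from h import *
go((.5577,-.1655,.070))"
```

```text
t 30.65 p [ 557.9 -165.2   71. ] yaw y -13.53 z [-1.1e-03 -8.0e-04 -1.0e+00] F [-0.2 -0.  -0.6] Mo [-0.07 -0.05  0.04] op 34.2 g 45.0
  to (0.5577, -0.1655, 0.07) tool d mm [-0.3 -0.1  1. ]
```

```bash
python3 -m pendant '[[0.4,[-0.3,0,2],[0,0,0]],[0.4,[0,0,1],[0,0,0]],[0.4,[0,0,1],[0,0,0]]]' >/dev/null; python3 -c "
from h import *
go((.5577,-.1655,.070))"; python3 -m pendant '[[0.4,[0,0,1],[0,0,0]],[0.4,[0,0,1],[0,0,0]]]' >/dev/null; python3 -c "
from h import *
go((.5577,-.1655,.070))"
```

```text
t 31.02 p [ 557.7 -165.6   67. ] yaw y -13.53 z [-0.001 -0.001 -1.   ] F [ 0.4 -0.2 -1.1] Mo [-0.09 -0.07  0.02] op 33.9 g 45.0
  to (0.5577, -0.1655, 0.07) tool d mm [ 0.1 -0.1 -3. ]
t 31.27 p [ 557.7 -165.5   65. ] yaw y -13.52 z [-1.1e-03 -9.0e-04 -1.0e+00] F [ 0.3 -0.2 -1.2] Mo [-0.05 -0.01  0.06] op 34.3 g 45.0
  to (0.5577, -0.1655, 0.07) tool d mm [ 0.  -0.1 -5. ]
```

```bash
python3 -m pendant '[[0.4,[0,0,2],[0,0,0]],[0.4,[0,0,2],[0,0,0]],[0.4,[0,0,2],[0,0,0]]]' >/dev/null; python3 -c "
from h import *
go()"; python3 -m pendant '[[0.4,[0,0,1.5],[0,0,0]],[0.4,[0,0,1.5],[0,0,0]],[0.4,[0,0,1.5],[0,0,0]]]' >/dev/null; python3 -c "
from h import *
go()"; python3 -m pendant '[[0.4,[0,0,1.5],[0,0,0]],[0.4,[0,0,1.5],[0,0,0]],[0.4,[0,0,1.5],[0,0,0]]]' >/dev/null; python3 -c "
from h import *
go()"
```

```text
t 31.65 p [ 557.7 -165.6   58.9] yaw y -13.53 z [-0.0011 -0.001  -1.    ] F [-0.1  0.1  2.5] Mo [-0.04  0.   -0.04] op 34.2 g 45.0
t 32.02 p [ 558.1 -165.5   55. ] yaw y -13.52 z [-2.0e-04 -1.1e-03 -1.0e+00] F [ 0.2 -0.2  3.9] Mo [-0.06  0.12  0.02] op 34.1 g 45.0
t 32.4 p [ 557.8 -165.5   49.9] yaw y -13.52 z [-9.e-04 -8.e-04 -1.e+00] F [-0.7  1.4  3.8] Mo [0.03 0.07 0.02] op 33.9 g 45.0
```

```bash
python3 -m pendant '[[0.4,[0,0,2],[0,0,0]],[0.4,[0,0,2],[0,0,0]],[0.4,[0,0,1.2],[0,0,0]]]' >/dev/null; python3 -c "
from h import *
go()"; python3 -m pendant '[[0.4,[0,0,1],[0,0,0]],[0.4,[0,0,0.8],[0,0,0]]]' >/dev/null; python3 -c "
from h import *
go()"
```

```text
t 32.77 p [ 557.2 -165.7   44.1] yaw y -13.53 z [-2.2e-03 -9.0e-04 -1.0e+00] F [ 0.2  0.1 -0.5] Mo [ 0.02 -0.07 -0.01] op 34.3 g 45.0
t 33.02 p [ 557.4 -165.7   43.3] yaw y -13.54 z [-0.0017 -0.0014 -1.    ] F [-1.6 -0.   7.9] Mo [-0.03  0.52 -0.04] op 34.0 g 45.0
```

```bash
python3 -m pendant '[[0.4,[0,0,0.7],[0,0,0]],[0.4,[0,0,0],[0,0,0]]]' >/dev/null; python3 -c "
from h import *
go()"; python3 -m pendant '[[-0.2,[0,0,-0.5],[0,0,0]],[-0.2,[0,0,0],[0,0,0]],[-0.2,[0,0,0],[0,0,0]],[-0.2,[0,0,-10],[0,0,0]],[-0.2,[0,0,-40],[0,0,0]],[-0.2,[-30,0,-50],[0,0,0]],[-0.2,[-60,-10,0],[0,0,0]],[-0.2,[-60,-10,0],[0,0,0]]]'
python3 - <<'E'
from h import *
import time
a=cams.snapshot("scene")["img"][90:190,150:270]; b=cams.snapshot("wrist")["img"]
o=np.zeros((600,800,3),np.uint8);o[:400,:480]=cv2.resize(a,(480,400),interpolation=2);o[400:,:266]=cv2.resize(b,(266,200))
c=cams.snapshot("top")["img"][130:290,190:480];o[400:560,290:580]=c
cv2.imwrite("pics/fin.png",o[:,:,::-1]);go()
E
```

```text
t 33.27 p [ 557.5 -165.7   43.3] yaw y -13.53 z [-0.0013 -0.0018 -1.    ] F [-3.4  0.2  9.7] Mo [-0.01  0.62  0.01] op 34.1 g 45.0
clock: 34.28
tool_pos: [0.5034, -0.3081, 0.1446]
eef_rot: [0.785, 0.619, -0.0, 0.001]
contact_force: [1.0, -1.2, -0.3]
opening: 0.598
finger_force: 0.0
t 34.42 p [ 500.7 -311.4  142.9] yaw y -14.0 z [-0.0028 -0.0032 -1.    ] F [0.5 0.7 0.3] Mo [ 0.03 -0.06 -0.  ] op 53.1 g 0.0
```

View pics/fin.png

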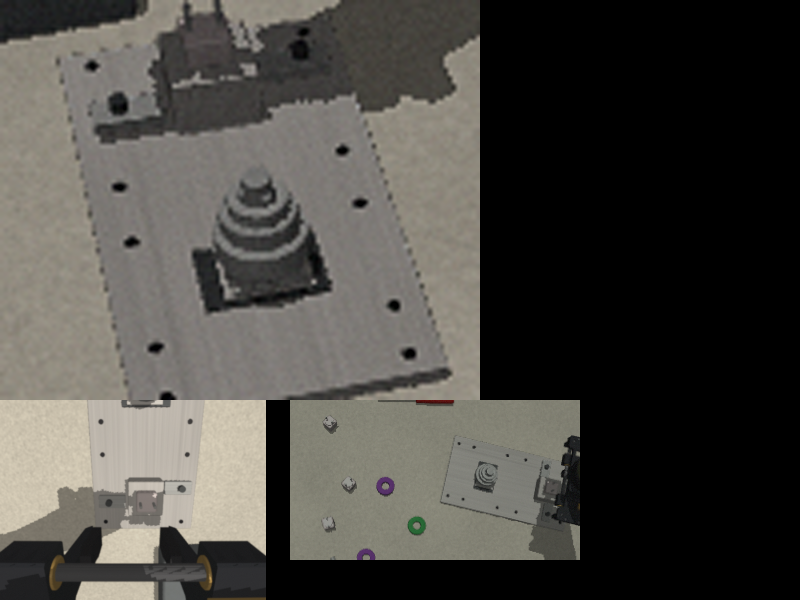

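The stack stands level, large, medium, small, with the bare tip showing above it at (257,180). The chargers and decoy rings are where they were, and the gripper is clear.

```bash
python3 -m pendant '[[-0.2,[0,0,0],[0,0,0]],[-0.2,[0,0,0],[0,0,0]]]' >/dev/null; python3 -c "
from h import *
print(r.finish_job())"
```

```text
the job is handed in; nothing more can be done
None
```

The job is handed in at about 35 s: the large, medium and small rings are on the arbor in that order, each pressed home with no reading over about 16 N (the first large-ring grasp missed because the real fingertips sit about 25 mm above the reported TCP), and the chargers and decoy rings were unmoved in the last picture.

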